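# Set out the weighing bench: jars to the label reader, spatulas to the beaker

## Robot

A 6-joint arm with a two-finger parallel gripper is mounted at the origin on the work surface. World frame = base frame: x ahead of the robot, y to its left, z up, the work surface at z = 0. Lengths are in mm, angles in rad, forces in N, time in s.
With the tool pointing down it reaches from about 350 to 975 mm from the base axis. Payload 7.1 kg.
Tool frame: the origin (TCP) lies between the finger pads; the fingertips stand 19 mm ahead of it and the grasp point (between the pads) is the TCP (ctrl.tcp_to_tips is the distance from the TCP to the fingertips, in mm); z points along the fingers, y is the line along which they close (so a half turn about z gives the same grasp; the last joint's range is limited). The gripper opens to 88 mm and grips with 3 to 60 N. Pads are 20 mm wide; open, the fingers measure 115 mm over their backs; the gripper's body (75 mm by 178 mm) begins 61 mm behind the grasp point.
Start: joints at [1.09, 0.423, 1.63, -0, 1.089, -0.019], TCP at [278.443, 559.531, 241.675] pointing down, gripper open.
Joint ranges: [-3, 3], [-0.9, 2.11], [0.09, 2.58], [-1.31, 4.45], [0.11, 2.69], [-2.54, 2.54]. Speed limits (rad/s): [2.39, 2.39, 3.01, 3.14, 3.14, 3.14].

## Interface

Orientations are given as a rotation vector (axis times angle).
In Python, from workcell import status, optics, ctrl gives the robot as it stands. The module is installed in compiled form; this text tells all that it offers.
- The arm moves only by the shell command python3 -m inch 'ROWS'. ROWS is JSON, a list that holds one entry, the list of rows, each a list of 7 numbers: the shift along the tool's x, y, z in mm, then the turn, a rotation vector about the tool's x, y, z in rad, then the opening in per cent of the stroke, from 0 (shut) to 100 (fully open). A call has 1 to 20 rows; each row is the pose to reach, as a shift and turn from the pose commanded when the call began, along the tool's axes at that moment; what a row does not reach only later rows make up. A row lasts 1/10 s, in which the tool goes at most 50 mm and 8.59 degrees, less where a joint would pass 70% of its speed; a pose out of reach is approached as far as the arm can. A call with a gripper value outside its range is refused whole. The fingers move at their own pace and stop on an object; the grip force is fixed at half the most. Time passes only in rows, so rows that repeat a pose let the fingers close. It gives the time, the measured TCP pose, the force, the opening and the grip force at its end, in the units of the state.
- status.get_obs(): the state, without advancing time (a new reading comes with each control period).
- optics.get_image(name): name is "scene" or "top"; returns a dict with "frame" (400x640x3 uint8, red, green, blue), "fx", "fy", "cx", "cy" (pixels), "rvec" (rotation vector, rad) and "tvec" (3), from world to camera coordinates, as OpenCV has them. Camera axes: x right, y down, z forward; pixel columns grow to the right and rows downward; lengths in mm; the calibration is good to about 2 mm. A picture is of the moment at which its call begins. There is no depth.
- ctrl.close_job(): hands the job in; it is judged then, once.
The state is a dict: "t": time; "qpos": joint angles; "qvel": joint speeds; "joint_torque": joint torques, N m; "ee_pos": TCP position; "orientation": TCP orientation; "ft_force": force on the tool from outside, world axes, zero at the start; "moment": the same for the moment, N m; "width": finger opening in mm; "grasp_force": force on a finger pad.
Only numpy, scipy, OpenCV 4.12 (cv2) and the standard library are available. Lean on these libraries where they do the work, as an engineer would, in place of code of your own. Each camera call takes 0.05 s, during which the arm holds its last target. There are 200 camera calls.

## Task

Get the bench ready for weighing: pull every spatula out of the drying block and stand it, handle up, in the steel beaker, and line up all the labelled sample jars upright on the grey mat of the label reader with their labels squarely facing its window. Once all the jars are lined up and let go, press the reader's key fully down and let it come up again; leave the jars lined up and do not disturb the other things on the bench.

Things in the scene. Friction and masses are not known exactly. Their poses are not given: they have to be found in the camera images.
- jar1_mid (a point): A labelled sample jar, all jars alike: upright amber glass cylinder 52 mm in diameter and 36 mm high with a black cap 49 mm in diameter, 50 mm high in all, heavy in the base, 0.13 to 0.25 kg. Point on its axis 25 mm above its underside; z along the axis to the cap, x pointing out through the middle of its white bar-code label. A white seal strip 14 mm wide runs over the cap from the middle to the label side. It may be absent.
- jar2_mid (a point): A labelled sample jar, all jars alike: upright amber glass cylinder 52 mm in diameter and 36 mm high with a black cap 49 mm in diameter, 50 mm high in all, heavy in the base, 0.13 to 0.25 kg. Point on its axis 25 mm above its underside; z along the axis to the cap, x pointing out through the middle of its white bar-code label. A white seal strip 14 mm wide runs over the cap from the middle to the label side. It may be absent.
- jar3_mid (a point): A labelled sample jar, all jars alike: upright amber glass cylinder 52 mm in diameter and 36 mm high with a black cap 49 mm in diameter, 50 mm high in all, heavy in the base, 0.13 to 0.25 kg. Point on its axis 25 mm above its underside; z along the axis to the cap, x pointing out through the middle of its white bar-code label. A white seal strip 14 mm wide runs over the cap from the middle to the label side. It may be absent.
- jar4_mid (a point): A labelled sample jar, all jars alike: upright amber glass cylinder 52 mm in diameter and 36 mm high with a black cap 49 mm in diameter, 50 mm high in all, heavy in the base, 0.13 to 0.25 kg. Point on its axis 25 mm above its underside; z along the axis to the cap, x pointing out through the middle of its white bar-code label. A white seal strip 14 mm wide runs over the cap from the middle to the label side. It may be absent.
- spatula1_grip (a point): A spatula, all alike: 175 mm long, grey round handle 14 mm in diameter and 75 mm long on top of a steel shank 8 mm in diameter, about 45 g. Middle of the handle, 137 mm above the shank's lower end; z along the spatula from the shank to the handle. It starts upright in the drying block, handle up, its lower end 5 mm above the bench, leaning up to 4 degrees with the play. It may be absent.
- spatula1_tip (a point): Lower end of the same spatula's shank.
- spatula2_grip (a point): A spatula, all alike: 175 mm long, grey round handle 14 mm in diameter and 75 mm long on top of a steel shank 8 mm in diameter, about 45 g. Middle of the handle, 137 mm above the shank's lower end; z along the spatula from the shank to the handle. It starts upright in the drying block, handle up, its lower end 5 mm above the bench, leaning up to 4 degrees with the play. It may be absent.
- spatula2_tip (a point): Lower end of the same spatula's shank.
- spatula3_grip (a point): A spatula, all alike: 175 mm long, grey round handle 14 mm in diameter and 75 mm long on top of a steel shank 8 mm in diameter, about 45 g. Middle of the handle, 137 mm above the shank's lower end; z along the spatula from the shank to the handle. It starts upright in the drying block, handle up, its lower end 5 mm above the bench, leaning up to 4 degrees with the play. It may be absent.
- spatula3_tip (a point): Lower end of the same spatula's shank.
- block: White drying block, fixed, 180 x 50 mm and 60 mm high, origin under its centre. Three square sockets 11 mm wide and 55 mm deep lie along its x axis, at -55, 0 and +55 mm; pull spatulas straight up at least 60 mm to clear it.
- beaker_in (a point): Centre of the inner floor, 6 mm above the bench, of the round steel beaker, fixed to the bench in a black rubber foot: 95 mm high, inside radius 38 mm at the floor and 41 mm at the rim. Spatulas stand in it leaning on the rim.
- window (a point): Middle of the dark window with a red line in the front of the label reader, 28 mm above the bench. The reader is a low pale box, fixed, 380 mm long (y), 70 mm deep (x), 55 mm high. x points into the reader, at right angles to the window; y along it. The grey mat, flush with the bench, reaches from the window's face out to 120 mm in front of it (-x), 380 mm long: room for four jars side by side about 85 mm apart, some 60 mm out from the window.
- key_top (a point): Centre of the top of the reader's round white push key (30 mm across) on top of the reader, half-way along; it is pressed straight down.
- key (a joint): Travel of that key: 0 released, 0.006 m fully down, which takes 5 N; it springs back.
- reagent: Bystander: unlabelled amber bottle with white cap, 60 mm across and 125 mm high. Origin at the centre of its underside.
- flask: Bystander: conical glass flask, 80 mm across and 110 mm high. Origin at the centre of its underside.
- petri: Bystander: low round glass dish, 60 mm across, 12 mm high. Origin at the centre of its underside.
- boat: Bystander: square white weighing boat 50 mm wide, 12 mm high. Origin at the centre of its underside.
- tape: Bystander: green tape roll 80 mm across lying flat, 20 mm high. Origin at the centre of its underside.
- weight: Bystander: brass weight, 24 mm across, 34 mm high. Origin at the centre of its underside.
There are look-alikes about, which are no part of the job. Leave any brown or turquoise look-alike of the part that bears jar1_mid alone. Leave any blue look-alike of the part that bears beaker_in alone.

How it is judged:
By the outcome, as a careful person would: the job done as asked, in the order asked, and still so for the second after the job is handed in, with the robot touching nothing.
Of jar1, jar2, jar3, jar4 only 3 to 4 are there at a start; the rules pass over those that are not, and their reading is None.
Of spatula1, spatula2, spatula3 only 2 to 3 are there at a start; the rules pass over those that are not, and their reading is None.
At some moment in a run one of jar1, jar2, jar3, jar4 may be knocked a few centimetres aside while the robot is not near it.
It also fails if it takes over 210 s, if anything falls off the work surface, if the arm or the gripper's body presses on something with over 40 N, if the wrist force passes 120 N, or if a joint passes its speed limit or range.

## Working session

There is one attempt and no reset: what is moved stays moved. The work goes in short steps, Python scripts to look and compute and a shell command to move; the robot and the scene stay as the last step left them, time stands still between calls to the robot, and variables do not carry over. Pictures are saved under pics/ and viewed, at most 14 in all, crops included, and the job is handed in when it is done.

```bash
mkdir -p pics; cat > h.py <<'E'
import numpy as np, cv2
from workcell import status, optics, ctrl
def shot(n,save=None):
    d=optics.get_image(n)
    if save: cv2.imwrite('pics/'+save,d['frame'][:,:,::-1])
    return d
def cam(d):
    R=cv2.Rodrigues(np.array(d['rvec'],float))[0]; t=np.array(d['tvec'],float).ravel(); return R,t
def ray(d,u,v):
    R,t=cam(d); r=R.T@np.array([(u-d['cx'])/d['fx'],(v-d['cy'])/d['fy'],1.]); return -R.T@t,r
def onz(d,u,v,z):
    c,r=ray(d,u,v); return c+r*(z-c[2])/r[2]
def proj(d,p):
    R,t=cam(d); q=R@np.array(p,float)+t; return np.array([d['fx']*q[0]/q[2]+d['cx'],d['fy']*q[1]/q[2]+d['cy']])
E
python3 - <<'E'
from h import *
import pickle
for n in('scene','top'):
    d=shot(n,n+'0.png'); pickle.dump(d,open(n+'0.pkl','wb'))
    print(n,d['fx'],ray(d,320,200)[0])
o=status.get_obs(); print(o)
E
```

```text
scene 398.92537193718573 [1181.94487865  698.40282124  841.0495197 ]
top 489.40449339359196 [ 315.87893887  -97.66521335 1802.08152033]
{'t': 0.1, 'qpos': array([ 1.08999061e+00,  4.23735873e-01,  1.63061458e+00, -1.25599019e-05,
        1.08866037e+00, -1.89908332e-02]), 'qvel': array([ 0.00052082, -0.00069032, -0.00117468, -0.00092378, -0.00269394,
        0.00060473]), 'joint_torque': array([-6.58005456e-05, -5.45609093e+01, -2.74327219e+01,  6.44367887e-02,
        1.87160930e-02, -5.21100560e-06]), 'ee_pos': array([278.22862564, 559.10069329, 240.99686923]), 'orientation': array([-7.18901076e-01, -3.05788247e+00,  2.16253815e-03]), 'ft_force': array([ 0.20761856, -0.28094124,  0.25173876]), 'moment': array([ 0.04362319, -0.01621382,  0.02559967]), 'grasp_force': 0.0, 'width': 87.54786160319452}
```

View pics/scene0.png

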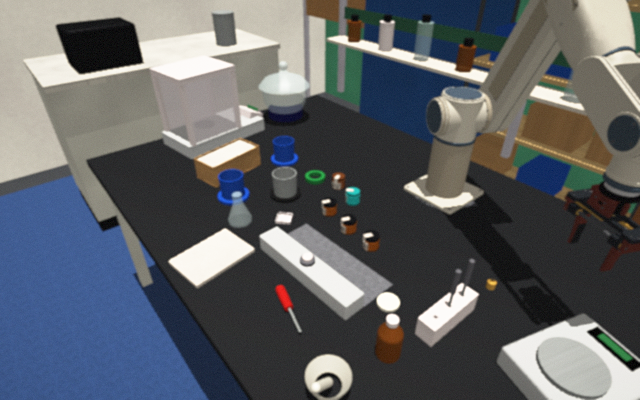

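View pics/top0.png

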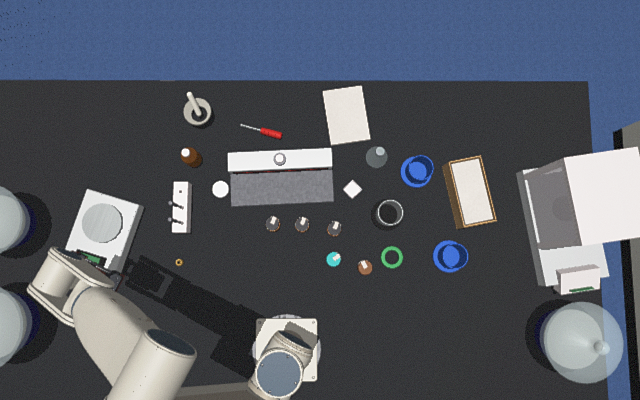

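Top view: black-capped jars are at about (273,224), (302,224) and (334,228). The look-alikes are turquoise at (333,259) and brown at (365,267). The steel beaker is at (389,213), with blue ones at (417,171) and (451,256). Two spatulas stand in the block near (181,207), and the key is at (280,159). I'll confirm with one enlarged crop.

```bash
python3 - <<'E'
from h import *
import pickle
T=pickle.load(open('top0.pkl','rb'));S=pickle.load(open('scene0.pkl','rb'))
a=cv2.resize(T['frame'][195:285,255:415],(800,450)[:2],interpolation=cv2.INTER_CUBIC)[:,:,::-1]
a=cv2.resize(a,(640,360)); b=cv2.resize(S['frame'][165:265,300:400],(400,400),interpolation=cv2.INTER_CUBIC)[:,:,::-1]
c=np.zeros((590,800,3),np.uint8)
a=cv2.resize(a,(480,270)); c[:270,:480]=a; c[270:590,:320]=cv2.resize(b,(320,320))
k=cv2.resize(T['frame'][175:240,155:200],(225,325),interpolation=cv2.INTER_CUBIC)[:,:,::-1]; c[265:590,330:555]=k
k=cv2.resize(S['frame'][250:350,405:485],(240,300),interpolation=cv2.INTER_CUBIC)[:,:,::-1]; c[280:580,556:796]=k
cv2.imwrite('pics/crop.png',c)
# bright pixels blobs for top
g=T['frame'].astype(int)
def blobs(m,amin=8):
    n,l,s,ce=cv2.connectedComponentsWithStats(m.astype(np.uint8))
    return [(ce[i].round(1),s[i]) for i in range(1,n) if s[i][4]>=amin]
m=np.zeros(g.shape[:2],bool); m[210:245,260:350]=True
for b in blobs((g.min(2)>110)&m): print('strip',b,onz(T,*b[0],50).round(0))
for n,uv,z in(('tur',(333,259),50),('brn',(365,267),50),('beakrim',(389,213),95),('key',(280,158.5),60),('petri',(220,189),12),('boat',(353,189),12)):print(n,onz(T,*uv,z).round(0))
m=(g.min(2)>170); 
n,l,s,ce=cv2.connectedComponentsWithStats(m.astype(np.uint8))
for lab,p,z in(('reader',(250,158),55),('block',(181,225),60)):
    i=l[p[1],p[0]]; cs=cv2.findContours((l==i).astype(np.uint8),0,2)[0][0]
    r=cv2.minAreaRect(cs);bx=cv2.boxPoints(r);print(lab,r,[onz(T,*q,z)[:2].round(0) for q in bx], onz(T,*r[0],z)[:2])
E
```

```text
strip (array([272.8, 219.8]), array([270, 216,   7,   9,  43], dtype=int32)) [459.  49.  50.]
strip (array([302.8, 220.6]), array([300, 217,   8,   9,  41], dtype=int32)) [456. -59.  50.]
strip (array([335.2, 225. ]), array([332, 221,   7,   9,  41], dtype=int32)) [ 441. -175.   50.]
tur [ 319. -166.   50.]
brn [ 291. -280.   50.]
beakrim [ 479. -362.   95.]
key [681.  24.  60.]
petri [577. 248.  12.]
boat [ 576. -243.   12.]
reader ((279.43792724609375, 159.16567993164062), (18.538097381591797, 103.77153015136719), 87.33700561523438) [array([705., 216.]), array([ 723., -160.]), array([ 654., -163.]), array([637., 212.])] [679.68354205  26.47898241]
block ((179.5570831298828, 206.946044921875), (14.2167387008667, 50.28615951538086), 1.5911402702331543) [array([416., 407.]), array([597., 407.]), array([595., 356.]), array([415., 356.])] [505.10258347 381.57997537]
```

View pics/crop.png

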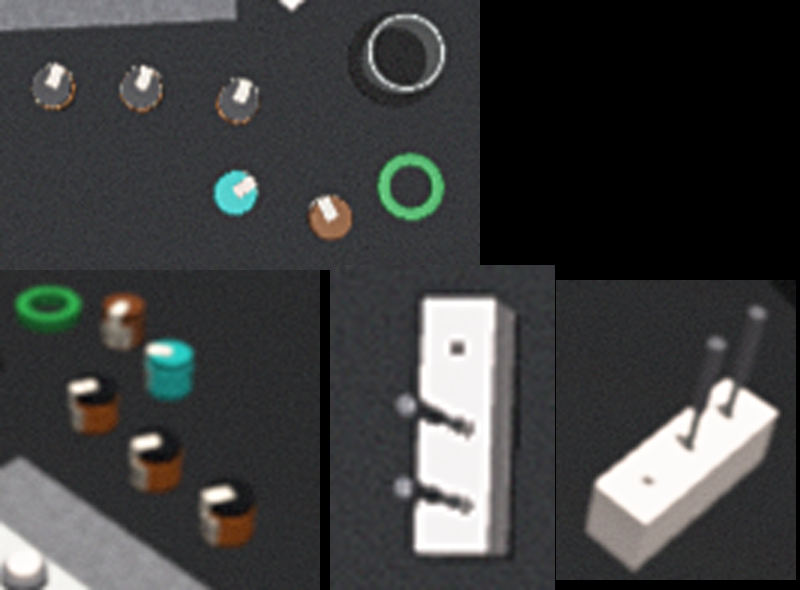

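Three black-capped jars (top view) fit the description. The turquoise and brown ones are look-alikes and stay put. Two spatulas are in the middle and −x sockets, and the +x socket is empty. Next I'll get precise values.

```bash
cat > m.py <<'E'
from h import *
def jars(d,box,z=50,thr=100):
    "strip centroid, direction -> jar axis xy and yaw; box=(u0,v0,u1,v1)"
    g=d['frame'].astype(float).min(2); u0,v0,u1,v1=box
    M=np.zeros(g.shape,np.uint8);M[v0:v1,u0:u1]=1
    n,l,s,ce=cv2.connectedComponentsWithStats(((g>thr)&(M>0)).astype(np.uint8))
    out=[]
    for i in range(1,n):
        if not 20<s[i][4]<120: continue
        k=cv2.dilate((l==i).astype(np.uint8),np.ones((3,3)))
        v,u=np.nonzero(k); w=np.clip(g[v,u]-75,0,None)
        P=np.array([onz(d,a,b,z)[:2] for a,b in zip(u,v)]); c=(P*w[:,None]).sum(0)/w.sum()
        Q=P-c; C=(Q*w[:,None]).T@Q/w.sum(); ev,V=np.linalg.eigh(C); a=V[:,1]
        a=a if a[0]>0 else -a
        out.append((c.round(1),np.degrees(np.arctan2(a[1],a[0])).round(1),(c-12.2*a).round(1),np.sqrt(12*ev).round(0)))
    return out
E
python3 - <<'E'
from m import *
import pickle
T=pickle.load(open('top0.pkl','rb'));S=pickle.load(open('scene0.pkl','rb'))
for j in jars(T,(260,210,350,240)): print(*j)
for c in((272.8,224),(302,224.3),(334.3,228.5)): print('cap',onz(T,*c,50)[:2])
G=cv2.cvtColor(T['frame'],7)
sub=cv2.resize(G[190:240,365:415],None,fx=8,fy=8,interpolation=2)
print(cv2.HoughCircles(sub,3,1,50,param1=150,param2=30,minRadius=70,maxRadius=130))
c=cv2.HoughCircles(sub,3,1,50,param1=150,param2=30,minRadius=70,maxRadius=130)
if c is not None:
    for q in c[0][:3]: print('beaker',onz(T,q[0]/8+365-.44,q[1]/8+190-.44,95).round(0), q[2]/8)
for n,uv,z in(('sp1',(170,203),180),('sp2',(169.6,219.4),180),('hole',(180.6,191.4),60),('sk1',(181,207.5),60),('sk2',(181,223),60)): print(n,onz(T,*uv,z).round(1),proj(S,onz(T,*uv,z)).round(1))
# cap disc fits
sub=cv2.resize(G[205:245,255:355],None,fx=8,fy=8,interpolation=2)
# key in scene
print('key in scene',proj(S,[680,25,60]),proj(S,[680,25,65]))
for p in([505,382,60],[595,382,60]):print(proj(S,p))
cc=S['frame']; 
# scene spatula tops: crop coords
for q in((716,345),(757,313)): 
    uv=(405+(q[0]-556)/3,250+(q[1]-280)/3); print('scene spt',uv,onz(S,*uv,180).round(0))
E
```

```text
[458.8  48.9] -14.9 [447.   52.1] [19. 29.]
[456.1 -58.2] -20.8 [444.7 -53.9] [19. 29.]
[ 440.3 -175.2] -20.0 [ 428.8 -171. ] [17. 29.]
cap [444.39598028  48.99661509]
cap [443.19565914 -55.65590368]
cap [ 427.97604114 -171.4374051 ]
[[[203.5 179.5 102. ]]]
beaker [ 483. -365.   95.] 12.75
sp1 [505.3 380.7 180. ] [458.5 270.6]
sp2 [450.5 380.3 180. ] [471.8 260.3]
hole [561.2 379.5  60. ] [434.8 316.5]
sk1 [503.1 376.4  60. ] [448.2 303.9]
sk2 [447.6 374.8  60. ] [460.7 293. ]
key in scene [306.89393717 260.21367536] [306.86023212 258.9070275 ]
[449.62786253 305.67526837]
[426.84690443 324.45789069]
scene spt (458.3333333333333, 271.6666666666667) [508. 383. 180.]
scene spt (472.0, 261.0) [452. 382. 180.]
```

```bash
cat > p.py <<'E'
from h import *
from scipy.spatial.transform import Rotation as Ro
def R(psi,tilt=0):
    "tool z down, tool x = -(cos psi, sin psi); tilt = turn about tool y after"
    a=np.radians(psi); x=-np.array([np.cos(a),np.sin(a),0]); z=np.array([0,0,-1.])
    return Ro.from_matrix(np.c_[x,np.cross(z,x),z])*Ro.from_rotvec([0,np.radians(tilt),0])
def plan(*ts):
    o=status.get_obs(); R0=Ro.from_rotvec(o['orientation'])
    print('t %.1f'%o['t'],o['ee_pos'].round(1),'w %.0f'%o['width'],'q',o['qpos'].round(2),'F',o['ft_force'].round(1))
    for t in ts:
        r=R(*t[3:]); print(t,'->',R0.inv().apply(np.array(t[:3])-o['ee_pos']).round(1),(R0.inv()*r).as_rotvec().round(3))
E
python3 -c "
from p import *
plan((450.5,380.5,230,0),(450.5,380.5,150,0))"
```

```text
t 0.1 [278.2 559.1 241. ] w 88 q [ 1.09  0.42  1.63 -0.    1.09 -0.02] F [ 0.2 -0.3  0.3]
(450.5, 380.5, 230, 0) -> [-233.8  -83.1   11.1] [-0.001 -0.    -0.462]
(450.5, 380.5, 150, 0) -> [-233.8  -83.    91.1] [-0.001 -0.    -0.462]
```

```bash
python3 -m inch '[[[-234,-83,0,0,0,-0.462,50],[-234,-83,0,0,0,-0.462,50],[-234,-83,0,0,0,-0.462,50],[-234,-83,0,0,0,-0.462,50],[-234,-83,0,0,0,-0.462,50],[-234,-83,0,0,0,-0.462,50],[-234,-83,0,0,0,-0.462,50],[-234,-83,0,0,0,-0.462,50],[-234,-83,11,0,0,-0.462,50],[-234,-83,11,0,0,-0.462,50]]]'; python3 -c "
from p import *
d=shot('top','t1.png');s=shot('scene','s1.png')
c=np.zeros((400,800,3),np.uint8);c[:,:400]=cv2.resize(d['frame'][160:260,130:230],(400,400))[:,:,::-1];c[:,400:]=cv2.resize(s['frame'][220:350,400:530],(400,400))[:,:,::-1];cv2.imwrite('pics/c1.png',c)
plan((450.5,380.5,150,0),(450.5,380.5,240,0))"
```

```text
t: 1.1
ee_pos: [449.2, 381.4, 228.9]
orientation: [0.004, -3.139, 0.003]
ft_force: [0.1, 0.2, -0.1]
width: 43.8
grasp_force: 0.0
t 1.2 [449.9 381.5 229.9] w 44 q [ 0.68  0.39  1.72  0.    1.04 -0.89] F [0.  0.7 0.3]
(450.5, 380.5, 150, 0) -> [-0.7 -1.  79.9] [-0.001 -0.001  0.002]
(450.5, 380.5, 240, 0) -> [ -0.6  -1.1 -10.1] [-0.001 -0.001  0.002]
```

View pics/c1.png

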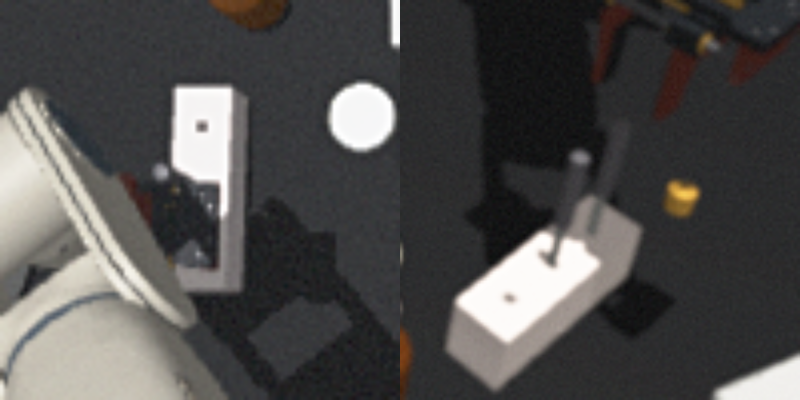

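The crop shows the gripper above the rear spatula and the front one standing free. I'll lower, grip and pull.

```bash
python3 -m inch '[[[-0.5,-1,40,0,0,0,50],[-0.5,-1,80,0,0,0,50],[-0.5,-1,80,0,0,0,50],[-0.5,-1,80,0,0,0,0],[-0.5,-1,80,0,0,0,0],[-0.5,-1,80,0,0,0,0],[-0.5,-1,80,0,0,0,0],[-0.5,-1,80,0,0,0,0],[-0.5,-1,80,0,0,0,0],[-0.5,-1,80,0,0,0,0]]]'; python3 -m inch '[[[0,0,-15,0,0,0,0],[0,0,-30,0,0,0,0],[0,0,-45,0,0,0,0],[0,0,-60,0,0,0,0],[0,0,-80,0,0,0,0],[0,0,-110,0,0,0,0],[0,0,-130,0,0,0,0],[0,0,-130,0,0,0,0]]]'
python3 -c "
from p import *
plan((470,-362,280,0,12),(470,-362,160,0,12),(470,-362,280,0,-12))
s=shot('scene','s2.png');cv2.imwrite('pics/c2.png',s['frame'][100:350,340:640,::-1])"
```

```text
t: 2.2
ee_pos: [452.2, 380.5, 152.1]
orientation: [-0.0, 3.14, 0.002]
ft_force: [-0.3, -0.1, 6.7]
width: 13.4
grasp_force: 30.0
t: 3.0
ee_pos: [452.8, 381.1, 284.8]
orientation: [-0.0, 3.136, 0.007]
ft_force: [0.2, 0.1, -0.2]
width: 13.7
grasp_force: 30.0
t 3.0 [452.8 381.1 284.8] w 14 q [ 0.68  0.33  1.67  0.    1.14 -0.89] F [ 0.2  0.1 -0.2]
(470, -362, 280, 0, 12) -> [ -17.1 -743.1    1.8] [0.004 0.215 0.001]
(470, -362, 160, 0, 12) -> [ -16.5 -743.6  121.8] [0.004 0.215 0.001]
(470, -362, 280, 0, -12) -> [ -17.1 -743.1    1.8] [ 0.004 -0.204 -0.   ]
```

View pics/c2.png

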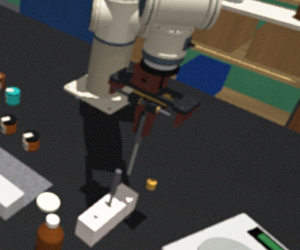

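```bash
python3 -m inch '[[[0,-50,0,0,0,0,0],[0,-90,0,0,0,0,0],[0,-130,0,0,0,0,0],[0,-170,0,0,0,0,0],[0,-210,0,0,0,0,0],[0,-250,0,0,0,0,0],[0,-290,0,0,0,0,0],[0,-330,0,0,0,0,0],[0,-370,0,0,0,0,0],[0,-410,0,0,0,0,0],[0,-450,0,0,0,0,0],[0,-490,0,0,0,0,0],[0,-530,0,0,0,0,0],[-10,-570,0,0,0,0,0],[-20,-610,0,0,0.05,0,0],[-30,-650,0,0,0.1,0,0],[-45,-690,0,0,0.16,0,0],[-60,-725,0,0,0.22,0,0],[-74,-746,0,0,0.23,0,0],[-74,-746,0,0,0.23,0,0]]]'
python3 -c "
from p import *
plan((528,-365,285,0,13),(528,-365,200,0,13),(528,-365,153,0,13))
d=shot('top');s=shot('scene')
c=np.zeros((400,800,3),np.uint8);c[:,:400]=cv2.resize(d['frame'][165:265,345:445],(400,400))[:,:,::-1];c[:,400:]=cv2.resize(s['frame'][100:250,210:360],(400,400))[:,:,::-1];cv2.imwrite('pics/c3.png',c)"
```

```text
t: 5.05
ee_pos: [526.3, -368.1, 278.0]
orientation: [-0.002, -2.91, -0.001]
ft_force: [-0.4, -0.2, -0.7]
width: 13.5
grasp_force: 30.0
t 5.0 [ 526.3 -368.1  278. ] w 14 q [-0.57  0.5   1.43 -0.13  1.41 -2.11] F [-0.4 -0.2 -0.7]
(528, -365, 285, 0, 13) -> [-0.1  3.1 -7.2] [ 0.001 -0.005 -0.001]
(528, -365, 200, 0, 13) -> [-19.6   3.   75.5] [ 0.001 -0.005 -0.001]
(528, -365, 153, 0, 13) -> [-30.4   3.  121.3] [ 0.001 -0.005 -0.001]
```

View pics/c3.png

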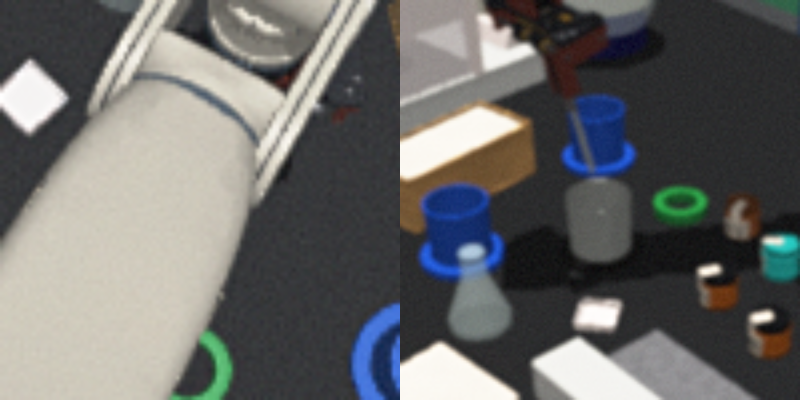

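```bash
python3 -c "
from p import *
import pickle
S=pickle.load(open('scene0.pkl','rb'))
f=lambda p:((proj(S,p)-[210,100])*400/150+[400,0]).round(0)
print('tip',f([493,-368,135]),'rimc',f([483,-365,95]),'rim edges',f([483,-406,95]),f([483,-324,95]),f([524,-365,95]),f([442,-365,95]))"
```

```text
tip [589. 171.] rimc [598. 195.] rim edges [581. 184.] [615. 207.] [573. 205.] [622. 186.]
```

The spatula tip at crop (593,170) and the beaker rim at (598,192) both match their projections, so I'll lower and release.

```bash
python3 -m inch '[[[-8,3,30,0,0,0,0],[-15,3,60,0,0,0,0],[-23,3,90,0,0,0,0],[-27,3,105,0,0,0,0],[-30,3,117,0,0,0,0],[-30.5,3,121,0,0,0,0],[-30.5,3,121,0,0,0,0]]]'
```

```text
t: 5.85
ee_pos: [527.7, -362.9, 156.2]
orientation: [0.0, -2.912, 0.0]
ft_force: [0.3, -0.3, -0.3]
width: 13.5
grasp_force: 30.0
```

```bash
python3 -m inch '[[[-0.5,0,2.5,0,0,0,0],[-0.5,0,2.5,0,0,0,0],[-0.5,0,2.5,0,0,0,35],[-0.5,0,2.5,0,0,0,35],[-0.5,0,2.5,0,0,0,35],[-0.5,0,2.5,0,0,0,35],[0,0,-20,0,0,0,35],[0,0,-50,0,0,0,35],[0,0,-90,0,0,0,35],[0,0,-130,0,0,0,35],[0,0,-130,0,0,0,35]]]'
python3 -c "
from p import *
plan((505.3,381,250,0),(505.3,381,150,0))
d=shot('top');s=shot('scene')
c=np.zeros((400,800,3),np.uint8);c[:,:400]=cv2.resize(d['frame'][165:265,345:445],(400,400))[:,:,::-1];c[:,400:]=cv2.resize(s['frame'][100:250,210:360],(400,400))[:,:,::-1];cv2.imwrite('pics/c4.png',c)"
```

```text
t: 6.95
ee_pos: [560.6, -364.4, 288.8]
orientation: [0.0, -2.921, 0.008]
ft_force: [0.3, -0.5, 1.5]
width: 31.2
grasp_force: 0.0
t 7.0 [ 560.6 -364.4  288.8] w 31 q [-0.54  0.53  1.36 -0.12  1.44 -2.09] F [ 0.3 -0.5  1.5]
(505.3, 381, 250, 0) -> [ 45.8 745.7  45.8] [-0.006 -0.221  0.   ]
(505.3, 381, 150, 0) -> [ 23.9 746.2 143.4] [-0.006 -0.221  0.   ]
```

View pics/c4.png

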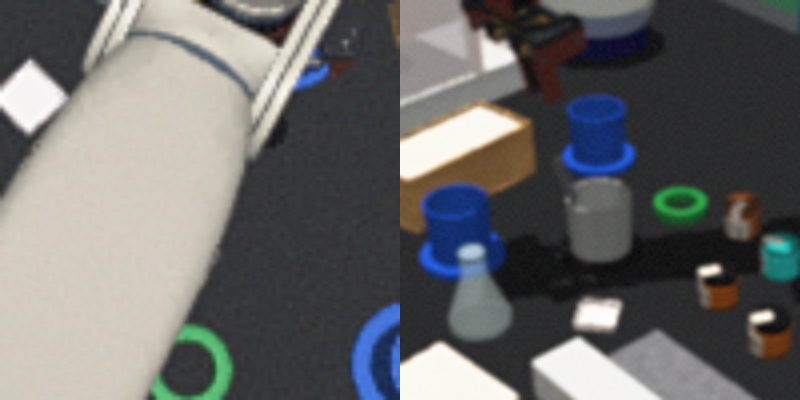

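The first spatula stands in the beaker, leaning on the rim (its handle is near crop (565,175)). Now the second one.

```bash
python3 -m inch '[[[5,40,0,0,-0.05,0,50],[15,80,0,0,-0.1,0,50],[25,120,10,0,-0.16,0,50],[35,160,20,0,-0.22,0,50],[46,200,45,0,-0.221,0,50],[46,240,45,0,-0.221,0,50],[46,280,45,0,-0.221,0,50],[46,320,45,0,-0.221,0,50],[46,360,45,0,-0.221,0,50],[46,400,45,0,-0.221,0,50],[46,440,45,0,-0.221,0,50],[46,480,45,0,-0.221,0,50],[46,520,45,0,-0.221,0,50],[46,560,45,0,-0.221,0,50],[46,600,45,0,-0.221,0,50],[46,640,45,0,-0.221,0,50],[46,680,45,0,-0.221,0,50],[46,720,45,0,-0.221,0,50],[46,746,45,0,-0.221,0,50],[46,746,45,0,-0.221,0,50]]]'
python3 -m inch '[[[0,0,0,0,0,0,50],[0,0,0,0,0,0,50]]]'
python3 -c "
from p import *
plan((505.3,381,150,0),)"
```

```text
t: 9.05
ee_pos: [500.9, 385.1, 246.9]
orientation: [0.005, -3.13, 0.002]
ft_force: [0.8, -0.7, -0.8]
width: 43.8
grasp_force: 0.0
t: 9.25
ee_pos: [501.6, 381.5, 248.1]
orientation: [-0.001, -3.131, 0.003]
ft_force: [0.3, -0.4, -0.3]
width: 44.0
grasp_force: 0.0
t 9.2 [501.6 381.5 248.1] w 44 q [ 0.63  0.43  1.61  0.01  1.12 -0.94] F [ 0.3 -0.4 -0.3]
(505.3, 381, 150, 0) -> [-4.7 -0.3 98. ] [-0.002 -0.011 -0.001]
```

```bash
python3 -m inch '[[[-4,0,30,0,-0.01,0,50],[-5,0,65,0,-0.01,0,50],[-5,0,98,0,-0.01,0,50],[-5,0,98,0,-0.01,0,50],[-5,0,98,0,-0.01,0,0],[-5,0,98,0,-0.01,0,0],[-5,0,98,0,-0.01,0,0],[-5,0,98,0,-0.01,0,0],[-5,0,98,0,-0.01,0,0],[-5,0,98,0,-0.01,0,0],[-5,0,98,0,-0.01,0,0]]]'; python3 -m inch '[[[0,0,-15,0,0,0,0],[0,0,-30,0,0,0,0],[0,0,-45,0,0,0,0],[0,0,-60,0,0,0,0],[0,0,-80,0,0,0,0],[0,0,-110,0,0,0,0],[0,0,-140,0,0,0,0],[0,0,-140,0,0,0,0]]]'
python3 -c "
from p import *
plan((438,-365,285,0,-13))"
```

```text
t: 10.35
ee_pos: [506.9, 382.8, 152.5]
orientation: [-0.001, 3.139, 0.0]
ft_force: [0.2, -3.5, 5.9]
width: 13.5
grasp_force: 30.0
t: 11.15
ee_pos: [508.1, 384.7, 297.3]
orientation: [-0.0, 3.133, 0.009]
ft_force: [0.4, 0.3, -0.4]
width: 13.6
grasp_force: 30.0
t 11.2 [508.1 384.7 297.3] w 14 q [ 0.63  0.38  1.56 -0.    1.19 -0.94] F [ 0.4  0.3 -0.4]
(438, -365, 285, 0, -13) -> [  70.4 -749.7    7.2] [ 0.006 -0.218 -0.   ]
```

```bash
python3 -m inch '[[[0,-50,0,0,0,0,0],[0,-90,0,0,0,0,0],[0,-130,0,0,0,0,0],[0,-170,0,0,0,0,0],[0,-210,0,0,0,0,0],[0,-250,0,0,0,0,0],[0,-290,0,0,0,0,0],[0,-330,0,0,0,0,0],[0,-370,0,0,0,0,0],[0,-410,0,0,0,0,0],[0,-450,0,0,0,0,0],[0,-490,0,0,0,0,0],[0,-530,0,0,0,0,0],[10,-570,0,0,0,0,0],[20,-610,0,0,-0.05,0,0],[30,-650,0,0,-0.1,0,0],[45,-690,0,0,-0.16,0,0],[60,-725,5,0,-0.21,0,0],[70,-750,7,0,-0.22,0,0],[70,-750,7,0,-0.22,0,0]]]'
python3 -m inch '[[[0,0,0,0,0,0,0],[0,0,0,0,0,0,0]]]'
python3 -c "
from p import *
plan((438,-365,200,0,-13),(438,-365,153,0,-13))
s=shot('scene')
cv2.imwrite('pics/c5.png',cv2.resize(s['frame'][100:250,210:360],(400,400))[:,:,::-1])"
```

```text
t: 13.15
ee_pos: [434.6, -369.5, 283.8]
orientation: [0.006, 2.921, -0.001]
ft_force: [0.4, 0.6, -0.7]
width: 13.5
grasp_force: 30.0
t: 13.35
ee_pos: [436.7, -366.2, 284.2]
orientation: [-0.001, 2.921, 0.001]
ft_force: [-0.7, 0.4, -0.9]
width: 13.6
grasp_force: 30.0
t 13.3 [ 436.7 -366.2  284.2] w 14 q [-0.8   0.23  1.82  0.2   0.94 -2.47] F [-0.7  0.4 -0.9]
(438, -365, 200, 0, -13) -> [17.2  1.1 82.4] [ 0.001 -0.006  0.001]
(438, -365, 153, 0, -13) -> [ 27.5   1.1 128.3] [ 0.001 -0.006  0.001]
```

View pics/c5.png

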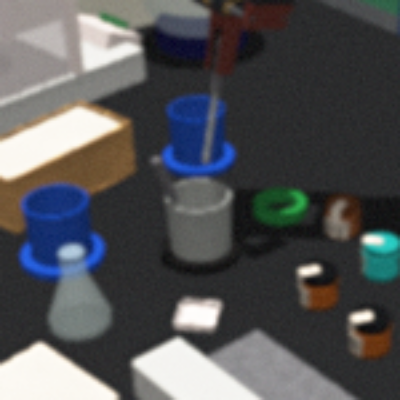

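The second spatula's tip, at crop (207,163), is over the beaker mouth, so I'll lower it.

```bash
python3 -m inch '[[[6,1,30,0,0,0,0],[13,1,60,0,0,0,0],[19,1,90,0,0,0,0],[23,1,108,0,0,0,0],[26,1,120,0,0,0,0],[27,1,126,0,0,0,0],[27.5,1,128,0,0,0,0],[27.5,1,128,0,0,0,0]]]'
python3 -c "
from p import *
plan((438,-365,153,0,-13))"
```

```text
t: 14.2
ee_pos: [439.9, -364.8, 154.6]
orientation: [0.003, 2.924, -0.005]
ft_force: [0.1, -0.1, -0.7]
width: 13.6
grasp_force: 30.0
t 14.2 [ 439.9 -364.8  154.6] w 14 q [-0.79  0.41  1.92  0.25  0.67 -2.54] F [ 0.1 -0.1 -0.7]
(438, -365, 153, 0, -13) -> [ 2.2 -0.2  1.1] [-0.004 -0.01  -0.002]
```

```bash
python3 -m inch '[[[0,0,0,0,0,0,35],[0,0,0,0,0,0,35],[0,0,0,0,0,0,35],[0,0,0,0,0,0,35],[0,0,-20,0,0,0,35],[0,0,-50,0,0,0,35],[0,0,-90,0,0,0,35],[0,0,-130,0,0,0.1,35],[0,0,-140,0,0,0.2,35],[0,0,-140,0,0,0.3,35]]]'
python3 -c "
from p import *
plan((428.5,-171,150,-20),(444,-54.5,150,-20))"
```

```text
t: 15.2
ee_pos: [409.7, -365.4, 293.7]
orientation: [0.447, 2.888, 0.039]
ft_force: [0.6, -0.3, -0.6]
width: 30.5
grasp_force: 0.0
t 15.2 [ 409.7 -365.4  293.7] w 31 q [-0.83  0.19  1.85  0.19  0.96 -2.2 ] F [ 0.6 -0.3 -0.6]
(428.5, -171, 150, -20) -> [ 71.3 182.3 143. ] [0.064 0.21  0.042]
(444, -54.5, 150, -20) -> [ 92.  298.  145.6] [0.064 0.21  0.042]
```

```bash
python3 -c "
from p import *
plan((360,280,260,-20))"; python3 -m inch '[[[40,50,10,0.03,0.1,0.02,80],[60,100,20,0.06,0.21,0.04,80],[60,140,30,0.06,0.21,0.04,80],[60,180,30,0.06,0.21,0.04,80],[70,220,30,0.06,0.21,0.04,80],[100,260,30,0.06,0.21,0.04,80],[130,300,30,0.06,0.21,0.04,80],[160,340,30,0.06,0.21,0.04,80],[190,380,30,0.06,0.21,0.04,80],[210,420,30,0.06,0.21,0.04,80],[230,460,30,0.06,0.21,0.04,80],[240,500,30,0.06,0.21,0.04,80],[250,540,30,0.06,0.21,0.04,80],[250,580,30,0.06,0.21,0.04,80],[250,580,30,0.06,0.21,0.04,80]]]'
python3 -c "
from m import *; from p import plan
d=shot('top'); 
for j in jars(d,(225,195,350,250)): print(*j)
s=shot('scene')
c=np.zeros((400,800,3),np.uint8);c[:,:400]=cv2.resize(s['frame'][100:250,210:360],(400,400))[:,:,::-1];c[:,400:]=cv2.resize(d['frame'][175:285,250:415],(400,267))[:,:,::-1][:400] if 0 else cv2.resize(d['frame'][150:285,270:405],(400,400))[:,:,::-1];cv2.imwrite('pics/c6.png',c)
plan((428.5,-171,90,-20),(444,-54.5,90,-20),(445.5,50.5,90,-15))"
```

```text
t 15.2 [ 409.7 -365.4  293.7] w 31 q [-0.83  0.19  1.85  0.19  0.96 -2.2 ] F [ 0.6 -0.3 -0.6]
(360, 280, 260, -20) -> [247.9 598.6  17.6] [0.064 0.21  0.042]
t: 16.7
ee_pos: [353.4, 267.8, 246.2]
orientation: [-0.53, -3.096, -0.015]
ft_force: [0.0, -1.2, 0.2]
width: 70.5
grasp_force: 0.0
[458.6  49. ] -13.4 [446.8  51.8] [19. 29.]
[456.1 -58.2] -21.1 [444.7 -53.8] [19. 29.]
[ 440.5 -175. ] -16.7 [ 428.8 -171.4] [19. 29.]
t 16.8 [351.5 264.  245.2] w 70 q [ 0.61  0.14  2.02  0.01  0.98 -0.62] F [-0.6 -0.6 -0.4]
(428.5, -171, 90, -20) -> [-218.6 -385.1  152.4] [ 0.005 -0.004  0.008]
(444, -54.5, 90, -20) -> [-194.3 -270.1  153.1] [ 0.005 -0.004  0.008]
(445.5, 50.5, 90, -15) -> [-160.6 -170.7  153.7] [ 0.005 -0.004 -0.079]
```

View pics/c6.png

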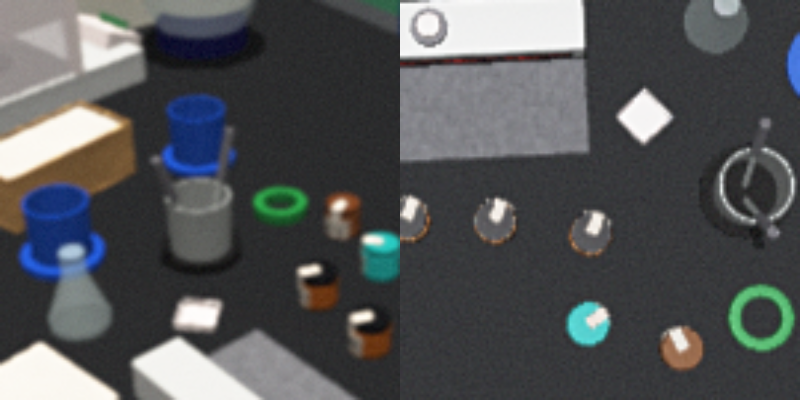

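Both spatulas stand in the beaker (two handles in the scene crop, at (160,170) and (228,140)), and the jars are unmoved. Next is jar1.

```bash
python3 -m inch '[[[-30,-40,20,0,0,-0.04,90],[-60,-80,50,0,0,-0.096,90],[-90,-110,80,0,0,-0.096,90],[-130,-140,110,0,0,-0.096,90],[-161,-171,130,0,0,-0.096,90],[-161,-171,150,0,0,-0.096,90],[-161,-171,150,0,0,-0.096,90],[-161,-171,150,0,0,-0.096,90]]]'
python3 -c "
from p import *
plan((446,50.5,28,-14))"
```

```text
t: 17.6
ee_pos: [444.5, 48.7, 93.8]
orientation: [-0.389, -3.112, -0.009]
ft_force: [0.2, 0.9, 0.7]
width: 78.9
grasp_force: 0.0
t 17.6 [444.5  48.7  93.8] w 79 q [ 0.08  0.42  2.1   0.01  0.62 -1.25] F [0.2 0.9 0.7]
(446, 50.5, 28, -14) -> [-1.3  1.8 65.8] [ 0.005 -0.006 -0.005]
```

```bash
python3 -m inch '[[[-1.5,2,20,0,0,0,90],[-1.5,2,45,0,0,0,90],[-1.5,2,60,0,0,0,90],[-1.5,2,66,0,0,0,90],[-1.5,2,66,0,0,0,0],[-1.5,2,66,0,0,0,0],[-1.5,2,66,0,0,0,0],[-1.5,2,66,0,0,0,0],[-1.5,2,66,0,0,0,0]]]'
python3 -m inch '[[[0,0,-20,0,0,0,0],[0,0,-40,0,0,0,0],[0,0,-60,0,0,0,0],[0,0,-60,0,0,0,0]]]'
python3 -c "
from p import *
plan((581,107,88,2.66),(581,107,30,2.66))"
```

```text
t: 18.5
ee_pos: [448.2, 51.8, 28.7]
orientation: [-0.386, -3.117, -0.011]
ft_force: [-1.0, 1.9, 8.5]
width: 51.4
grasp_force: 30.0
t: 18.9
ee_pos: [449.1, 51.3, 89.8]
orientation: [0.386, 3.116, 0.011]
ft_force: [0.6, 0.5, -1.8]
width: 51.7
grasp_force: 30.0
t 18.9 [449.1  51.3  89.8] w 52 q [ 0.08  0.44  2.1   0.01  0.6  -1.25] F [ 0.6  0.5 -1.8]
(581, 107, 88, 2.66) -> [-114.3   86.2    2.5] [ 0.007  0.002 -0.293]
(581, 107, 30, 2.66) -> [-114.3   85.8   60.5] [ 0.007  0.002 -0.293]
```

```bash
python3 -m inch '[[[-30,20,0,0,0,-0.1,0],[-60,45,0,0,0,-0.2,0],[-90,70,0,0,0,-0.29,0],[-114,86,0,0,0,-0.293,0],[-114,86,10,0.007,0.002,-0.293,0],[-114,86,30,0.007,0.002,-0.293,0],[-114,86,45,0.007,0.002,-0.293,0],[-114,86,45,0.007,0.002,-0.293,0],[-114,86,45,0.007,0.002,-0.293,0]]]'
python3 -c "
from p import *
plan((581,107,29.2,2.66))"
```

```text
t: 19.8
ee_pos: [578.2, 106.8, 42.2]
orientation: [0.073, -3.134, 0.0]
ft_force: [0.2, 0.5, -2.2]
width: 51.6
grasp_force: 30.0
t 19.8 [578.2 106.8  42.2] w 52 q [ 0.16  0.66  1.8   0.    0.69 -1.46] F [ 0.2  0.5 -2.2]
(581, 107, 29.2, 2.66) -> [-2.9  0.1 13. ] [-0.    -0.006 -0.   ]
```

```bash
python3 -m inch '[[[-3,0,7,0,-0.006,0,0],[-3,0,11,0,-0.006,0,0],[-3,0,13,0,-0.006,0,0],[-3,0,13,0,-0.006,0,0],[-3,0,13,0,-0.006,0,75],[-3,0,13,0,-0.006,0,75],[-3,0,13,0,-0.006,0,75],[-3,0,13,0,-0.006,0,75],[-3,0,0,0,-0.006,0,75],[-3,0,-30,0,-0.006,0,75],[-3,0,-60,0,-0.006,0,75],[-3,0,-60,0,-0.006,0,90]]]'
python3 -c "
from p import *
plan((444.5,-54,94,-21),(444.5,-54,28,-21))"
```

```text
t: 21.0
ee_pos: [585.3, 107.7, 107.7]
orientation: [-0.073, 3.132, 0.002]
ft_force: [0.1, 1.0, 0.4]
width: 71.0
grasp_force: 0.0
t 21.0 [585.3 107.7 107.7] w 71 q [ 0.16  0.56  1.78  0.    0.79 -1.46] F [0.1 1.  0.4]
(444.5, -54, 94, -21) -> [ 148.3 -155.    12.2] [0.003 0.009 0.413]
(444.5, -54, 28, -21) -> [ 148.9 -155.1   78.2] [0.003 0.009 0.413]
```

```bash
python3 -c "
from m import *
d=shot('top')
for j in jars(d,(225,180,350,250)): print(*j)"
python3 -m inch '[[[40,-40,0,0,0,0.1,90],[75,-80,0,0,0,0.2,90],[110,-120,0,0,0.009,0.3,90],[149,-155,5,0,0.009,0.413,90],[149,-155,12,0,0.009,0.413,90],[149,-155,12,0,0.009,0.413,90],[149,-155,12,0,0.009,0.413,90]]]'
python3 -c "
from p import *
plan((444.5,-54,28,-21))"
```

```text
[ 571.1 -221.1] -0.9 [ 558.9 -220.9] [23. 43.]
[522.4  45.4] -83.1 [521.   57.5] [11. 43.]
[456.1 -58.2] -20.7 [444.7 -53.9] [19. 29.]
[ 440.3 -175.2] -20.4 [ 428.8 -170.9] [17. 29.]
t: 21.75
ee_pos: [441.7, -54.4, 90.6]
orientation: [-0.57, -3.082, -0.001]
ft_force: [0.3, -0.7, 0.4]
width: 79.4
grasp_force: 0.0
t 21.8 [441.7 -54.4  90.6] w 79 q [-0.15  0.43  2.11  0.    0.61 -1.36] F [ 0.3 -0.7  0.4]
(444.5, -54, 28, -21) -> [-2.9  1.4 62.5] [-0.001 -0.007  0.001]
```

```bash
python3 -m inch '[[[-3,1,20,0,-0.006,0,90],[-3,1,45,0,-0.006,0,90],[-3,1,57,0,-0.006,0,90],[-3,1,62,0,-0.006,0,90],[-3,1,62,0,-0.006,0,0],[-3,1,62,0,-0.006,0,0],[-3,1,62,0,-0.006,0,0],[-3,1,62,0,-0.006,0,0],[-3,1,62,0,-0.006,0,0]]]'
python3 -m inch '[[[0,0,-20,0,0,0,0],[0,0,-40,0,0,0,0],[0,0,-60,0,0,0,0],[0,0,-60,0,0,0,0]]]'
python3 -c "
from p import *
plan((584,22,88,2.66),(584,22,45,2.66))"
```

```text
t: 22.65
ee_pos: [444.1, -54.6, 29.4]
orientation: [-0.572, -3.089, 0.001]
ft_force: [-1.2, 0.7, 6.2]
width: 51.7
grasp_force: 30.0
t: 23.05
ee_pos: [445.0, -54.8, 90.5]
orientation: [0.572, 3.086, -0.001]
ft_force: [0.8, 0.1, -1.8]
width: 51.6
grasp_force: 30.0
t 23.1 [445.  -54.8  90.5] w 52 q [-0.15  0.43  2.11 -0.    0.6  -1.35] F [ 0.8  0.1 -1.8]
(584, 22, 88, 2.66) -> [-102.2  121.5    2.8] [-0.001  0.003 -0.413]
(584, 22, 45, 2.66) -> [-102.1  121.5   45.8] [-0.001  0.003 -0.413]
```

```bash
python3 -m inch '[[[-25,30,0,0,0,-0.1,0],[-50,60,0,0,0,-0.2,0],[-75,90,0,0,0,-0.3,0],[-102,121,0,0,0,-0.413,0],[-102,121,10,0,0.003,-0.413,0],[-102,121,30,0,0.003,-0.413,0],[-102,121,45,0,0.003,-0.413,0],[-102,121,45,0,0.003,-0.413,0],[-102,121,45,0,0.003,-0.413,0]]]'
python3 -c "
from p import *
plan((584,22,29.8,2.66))"
```

```text
t: 23.95
ee_pos: [581.4, 21.6, 42.7]
orientation: [0.072, -3.135, -0.0]
ft_force: [0.6, -0.0, -1.2]
width: 51.5
grasp_force: 30.0
t 23.9 [581.4  21.6  42.7] w 51 q [ 0.02  0.65  1.82  0.    0.68 -1.6 ] F [ 0.6 -0.  -1.2]
(584, 22, 29.8, 2.66) -> [-2.7  0.3 12.9] [ 0.    -0.006 -0.   ]
```

```bash
python3 -m inch '[[[-3,0,7,0,-0.006,0,0],[-3,0,11,0,-0.006,0,0],[-3,0,13,0,-0.006,0,0],[-3,0,13,0,-0.006,0,0],[-3,0,13,0,-0.006,0,75],[-3,0,13,0,-0.006,0,75],[-3,0,13,0,-0.006,0,75],[-3,0,13,0,-0.006,0,75],[-3,0,0,0,-0.006,0,75],[-3,0,-30,0,-0.006,0,75],[-3,0,-60,0,-0.006,0,75],[-3,0,-60,0,-0.006,0,90]]]'
python3 -c "
from m import *;from p import *
d=shot('top')
for j in jars(d,(225,180,350,250)): print(*j)
plan((429,-171,94,-19.5))"
```

```text
t: 25.15
ee_pos: [588.3, 22.1, 108.1]
orientation: [-0.073, 3.132, 0.0]
ft_force: [0.7, 0.1, -0.1]
width: 71.0
grasp_force: 0.0
[572.9 220.9] 1.1 [560.7 220.7] [15. 45.]
[ 571.1 -221.1] -0.9 [ 558.9 -220.9] [23. 43.]
[ 440.2 -175.1] -20.8 [ 428.8 -170.8] [17. 29.]
t 25.2 [587.1  22.  106.3] w 74 q [ 0.02  0.55  1.8   0.    0.79 -1.6 ] F [-0.4  0.  -0.2]
(429, -171, 94, -19.5) -> [ 167.1 -185.4   11.2] [0.001 0.006 0.387]
```

```bash
python3 -m inch '[[[40,-40,0,0,0,0.1,90],[75,-80,0,0,0,0.2,90],[110,-120,0,0,0.006,0.3,90],[140,-155,5,0,0.006,0.395,90],[167,-185,12,0,0.006,0.395,90],[167,-185,12,0,0.006,0.395,90],[167,-185,12,0,0.006,0.395,90]]]'
python3 -c "
from p import *
plan((429,-171,28,-20))"
```

```text
t: 25.9
ee_pos: [426.4, -171.2, 90.7]
orientation: [-0.548, -3.088, -0.001]
ft_force: [0.1, -0.4, 0.1]
width: 79.0
grasp_force: 0.0
t 25.9 [ 426.4 -171.2   90.7] w 79 q [-0.41  0.44  2.08 -0.    0.63 -1.63] F [ 0.1 -0.4  0.1]
(429, -171, 28, -20) -> [-2.8  1.1 62.7] [-0.    -0.006 -0.002]
```

```bash
python3 -m inch '[[[-3,1,20,0,-0.006,0,90],[-3,1,45,0,-0.006,0,90],[-3,1,57,0,-0.006,0,90],[-3,1,62,0,-0.006,0,90],[-3,1,62,0,-0.006,0,0],[-3,1,62,0,-0.006,0,0],[-3,1,62,0,-0.006,0,0],[-3,1,62,0,-0.006,0,0],[-3,1,62,0,-0.006,0,0]]]'
python3 -m inch '[[[0,0,-20,0,0,0,0],[0,0,-40,0,0,0,0],[0,0,-60,0,0,0,0],[0,0,-60,0,0,0,0]]]'
python3 -c "
from p import *
plan((588,-63,88,2.66),(588,-63,45,2.66))"
```

```text
t: 26.8
ee_pos: [430.6, -170.8, 29.8]
orientation: [0.544, 3.091, -0.001]
ft_force: [1.0, 0.6, 5.6]
width: 51.4
grasp_force: 30.0
t: 27.2
ee_pos: [431.3, -171.1, 91.0]
orientation: [0.544, 3.089, -0.002]
ft_force: [0.7, 0.1, -2.2]
width: 51.1
grasp_force: 30.0
t 27.2 [ 431.3 -171.1   91. ] w 51 q [-0.4   0.44  2.07 -0.    0.62 -1.63] F [ 0.7  0.1 -2.2]
(588, -63, 88, 2.66) -> [-110.3  155.1    3.5] [-0.002  0.005 -0.395]
(588, -63, 45, 2.66) -> [-110.1  155.2   46.5] [-0.002  0.005 -0.395]
```

```bash
python3 -m inch '[[[-25,35,0,0,0,-0.1,0],[-50,70,0,0,0,-0.2,0],[-75,105,0,0,0,-0.3,0],[-105,140,0,0,0,-0.395,0],[-110,155,10,0,0.005,-0.395,0],[-110,155,30,0,0.005,-0.395,0],[-110,155,45,0,0.005,-0.395,0],[-110,155,45,0,0.005,-0.395,0],[-110,155,45,0,0.005,-0.395,0]]]'
python3 -c "
from p import *
plan((588,-63,30.2,2.66))"
```

```text
t: 28.1
ee_pos: [585.3, -62.8, 43.4]
orientation: [0.072, -3.135, -0.0]
ft_force: [0.2, -0.2, -2.2]
width: 51.6
grasp_force: 30.0
t 28.1 [585.3 -62.8  43.4] w 52 q [-0.13  0.66  1.8  -0.    0.69 -1.74] F [ 0.2 -0.2 -2.2]
(588, -63, 30.2, 2.66) -> [-2.8 -0.3 13.2] [ 0.    -0.006 -0.001]
```

Release, then retreat to the free area at +y to look at the line-up.

```bash
python3 -m inch '[[[-3,0,7,0,-0.006,0,0],[-3,0,11,0,-0.006,0,0],[-3,0,13,0,-0.006,0,0],[-3,0,13,0,-0.006,0,0],[-3,0,13,0,-0.006,0,75],[-3,0,13,0,-0.006,0,75],[-3,0,13,0,-0.006,0,75],[-3,0,13,0,-0.006,0,75],[-3,0,0,0,-0.006,0,75],[-3,0,-30,0,-0.006,0,75],[-3,0,-60,0,-0.006,0,75],[-3,0,-100,0,-0.006,0,75]]]'
python3 -m inch '[[[40,20,-20,0,0,0,75],[80,40,-50,0,0,0,75],[120,80,-80,0,0,0,75],[160,120,-80,0,0,0,75],[200,160,-80,0,0,0,75],[220,200,-80,0,0,0,75],[230,240,-80,0,0,0,75],[230,280,-80,0,0,0,75],[230,320,-80,0,0,0,75],[230,360,-80,0,0,0,75],[230,400,-80,0,0,0,75],[230,400,-80,0,0,0,0],[230,400,-80,0,0,0,0]]]'
python3 -c "
from m import *;from p import *
d=shot('top')
for j in jars(d,(225,165,340,215)): print(*j)
c=cv2.resize(d['frame'][140:260,215:415],(800,480),interpolation=2)[:,:,::-1];cv2.imwrite('pics/c7.png',c)
plan()"
```

```text
t: 29.3
ee_pos: [588.9, -62.2, 145.2]
orientation: [-0.073, 3.14, 0.001]
ft_force: [0.0, -0.8, 0.2]
width: 66.0
grasp_force: 0.0
t: 30.6
ee_pos: [340.7, 327.0, 224.1]
orientation: [-0.077, 3.138, 0.0]
ft_force: [0.0, 0.2, 0.3]
width: 53.0
grasp_force: 0.0
[572.9 220.9] 1.1 [560.7 220.7] [15. 45.]
t 30.6 [340.8 326.1 224. ] w 49 q [ 0.74  0.22  1.98 -0.    0.94 -0.88] F [-0.9  1.3 -0.1]
```

View pics/c7.png

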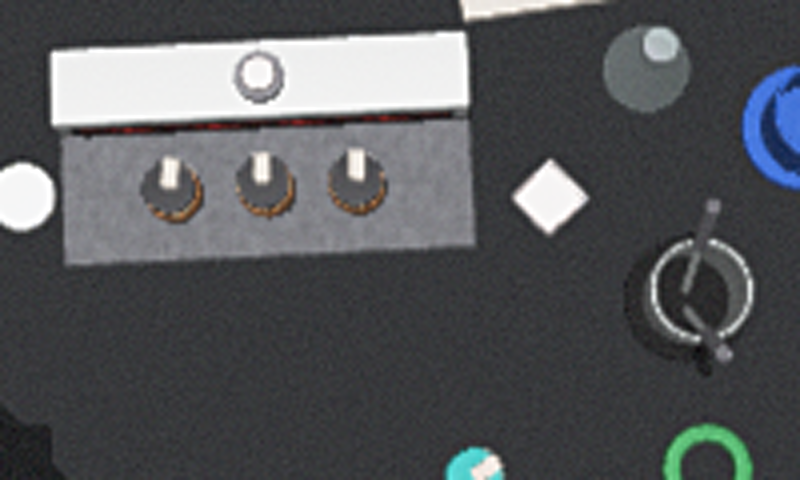

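Three jars stand on the mat with their strips toward the window, at crop (170,188), (265,183) and (357,180). I'll measure yaws and key position with a higher threshold.

```bash
python3 -c "
from m import *;from p import *
d=shot('top'); e=dict(d); f=d['frame'].astype(float); e['frame']=np.clip((f-115)*1.8+75,0,255)
for j in jars(e,(235,174,325,202),thr=120): print(*j)
g=d['frame']; sub=cv2.resize(cv2.cvtColor(g,7)[148:172,265:295],None,fx=8,fy=8,interpolation=2)
c=cv2.HoughCircles(sub,3,1,50,param1=120,param2=15,minRadius=20,maxRadius=50)
for q in c[0][:2]: print('key',q[2]/8,onz(d,q[0]/8+265-.44,q[1]/8+148-.44,62).round(1))
plan((681,25,130,2.66))"
```

```text
[602.9 -61.3] 2.3 [590.7 -61.8] [14. 29.]
[595.5 106.9] -9.9 [583.5 109. ] [16. 30.]
[600.3  24.4] 0.3 [588.1  24.3] [15. 29.]
key 6.175 [677.9  26.2  62. ]
t 30.7 [340.9 325.6 223.9] w 45 q [ 0.74  0.22  1.98 -0.    0.94 -0.88] F [-0.8  0.2 -0.2]
(681, 25, 130, 2.66) -> [-325.6 -316.    94.7] [-0.     0.002  0.   ]
```

```bash
python3 -c "
from m import *;from p import *
for k in range(3):
    d=shot('top'); f=d['frame'].astype(float)
    for base in (115,130,145):
        e=dict(d); e['frame']=np.clip((f-base)*1.8+75,0,255)
        print(base,[(j[1],j[0]) for j in jars(e,(235,174,325,202),thr=120)])
s=shot('scene'); c=cv2.resize(s['frame'][205:305,255:395],(700,500),interpolation=2)[:,:,::-1]; cv2.imwrite('pics/c8.png',c)
plan((583.5,108,110,-9),)"
```

```text
115 [(np.float64(1.8), array([602.9, -61.3])), (np.float64(-12.7), array([595.8, 106.7])), (np.float64(0.8), array([600.3,  24.4]))]
130 [(np.float64(2.6), array([602.3, -61.5])), (np.float64(-8.1), array([594.7, 107.2])), (np.float64(1.5), array([599.6,  24.4]))]
145 [(np.float64(3.2), array([602.1, -61.7])), (np.float64(-5.5), array([594.4, 107.3])), (np.float64(1.0), array([599.3,  24.4]))]
115 [(np.float64(1.9), array([602.8, -61.3])), (np.float64(-15.7), array([595.8, 106.5])), (np.float64(0.2), array([600.3,  24.4]))]
130 [(np.float64(2.2), array([602.2, -61.6])), (np.float64(-7.7), array([594.6, 107.2])), (np.float64(0.2), array([599.6,  24.4]))]
145 [(np.float64(2.7), array([602. , -61.7])), (np.float64(-5.3), array([594.4, 107.3])), (np.float64(0.7), array([599.4,  24.5]))]
115 [(np.float64(-0.9), array([600.7,  24.3])), (np.float64(1.7), array([602.8, -61.3])), (np.float64(-6.5), array([595.2, 107.2]))]
130 [(np.float64(2.3), array([602.3, -61.5])), (np.float64(-7.3), array([594.7, 107.2])), (np.float64(0.6), array([599.6,  24.4]))]
145 [(np.float64(2.9), array([602.1, -61.7])), (np.float64(-5.2), array([594.4, 107.3])), (np.float64(0.5), array([599.4,  24.4]))]
t 30.9 [341.4 325.6 223.9] w 29 q [ 0.74  0.22  1.98 -0.    0.94 -0.88] F [0.4 0.6 0.1]
(583.5, 108, 110, -9) -> [-231.8 -228.3  114.4] [0.    0.002 0.202]
```

View pics/c8.png

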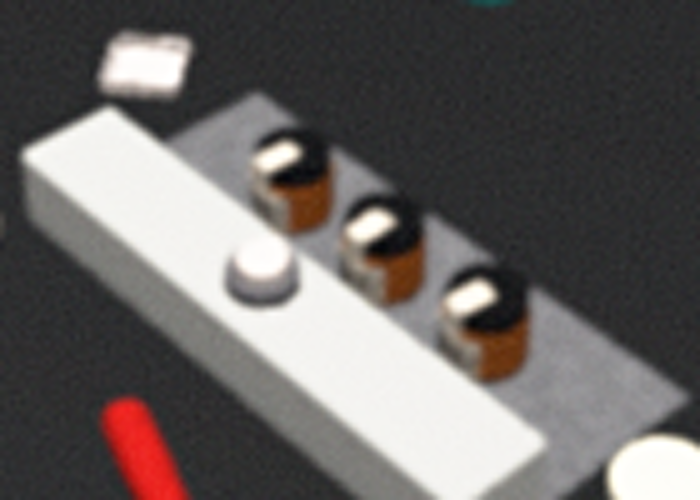

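Jar1 stands about 9° off square (the others are within 2.5°), so I'll regrip it and turn it.

```bash
python3 -m inch '[[[-40,-40,0,0,0,0.08,78],[-80,-80,0,0,0,0.167,78],[-120,-120,0,0,0,0.167,78],[-160,-160,20,0,0,0.167,78],[-200,-200,50,0,0,0.167,78],[-232,-228,90,0,0,0.167,78],[-232,-228,110,0,0,0.167,78],[-232,-228,110,0,0,0.167,78],[-232,-228,110,0,0,0.167,78],[-232,-228,110,0,0,0.167,78]]]'
python3 -c "
from p import *
plan((583,108,29,-7))"
```

```text
t: 31.9
ee_pos: [583.3, 110.0, 115.1]
orientation: [0.189, 3.134, 0.001]
ft_force: [-0.4, -0.1, 0.2]
width: 68.3
grasp_force: 0.0
t 31.9 [583.3 110.  115.1] w 68 q [ 0.17  0.55  1.78  0.    0.82 -1.28] F [-0.4 -0.1  0.2]
(583, 108, 29, -7) -> [ 0.3 -2.1 86.1] [0.001 0.002 0.002]
```

```bash
python3 -m inch '[[[0,-2,30,0,0,0,78],[0,-2,60,0,0,0,78],[0,-2,80,0,0,0,78],[0,-2,85.5,0,0,0,78],[0,-2,85.5,0,0,0,78],[0,-2,85.5,0,0,0,0],[0,-2,85.5,0,0,0,0],[0,-2,85.5,0,0,0,0],[0,-2,85.5,0,0,0,0],[0,-2,78,0,0,0,0],[0,-2,78,0,0,-0.06,0],[0,-2,78,0,0,-0.12,0],[0,-2,78,0,0,-0.17,0],[0,-2,78,0,0,-0.17,0]]]'
python3 -c "
from p import *
plan((583,108,29.3,2.66))"
```

```text
t: 33.3
ee_pos: [583.7, 107.6, 36.6]
orientation: [-0.078, 3.138, 0.0]
ft_force: [0.5, 0.3, -3.0]
width: 51.9
grasp_force: 30.0
t 33.3 [583.7 107.6  36.6] w 52 q [ 0.16  0.67  1.8  -0.    0.67 -1.46] F [ 0.5  0.3 -3. ]
(583, 108, 29.3, 2.66) -> [0.7 0.4 7.3] [0.    0.002 0.004]
```

```bash
python3 -m inch '[[[0,0,4,0,0,0,0],[0,0,7,0,0,0,0],[0,0,7.2,0,0,0,0],[0,0,7.2,0,0,0,0],[0,0,7.2,0,0,0,75],[0,0,7.2,0,0,0,75],[0,0,7.2,0,0,0,75],[0,0,7.2,0,0,0,75],[0,0,0,0,0,0,75],[0,0,-30,0,0,0,75],[0,0,-70,0,0,0,75],[0,0,-100,0,0,0,75]]]'
python3 -m inch '[[[40,20,-20,0,0,0,75],[80,60,-60,0,0,0,0],[120,100,-90,0,0,0,0],[160,140,-90,0,0,0,0],[200,180,-90,0,0,0,0],[240,215,-90,0,0,0,0],[240,215,-90,0,0,0,0]]]'
cat > y.py <<'E'
from m import *;from p import *
for k in range(2):
    d=shot('top'); f=d['frame'].astype(float)
    for base in (130,145):
        e=dict(d); e['frame']=np.clip((f-base)*1.8+75,0,255)
        print(base,[(j[1],j[2]) for j in jars(e,(235,174,325,202),thr=120)])
E
python3 -c "
from y import *
plan((679,25.5,130,2.66))"
```

```text
t: 34.5
ee_pos: [583.9, 107.7, 138.5]
orientation: [-0.078, 3.137, 0.0]
ft_force: [0.1, -0.5, -0.5]
width: 65.3
grasp_force: 0.0
t: 35.2
ee_pos: [331.3, 311.5, 226.6]
orientation: [-0.078, 3.137, 0.002]
ft_force: [-0.0, 0.5, -1.0]
width: 21.1
grasp_force: 0.0
130 [(np.float64(2.7), array([590.1, -62.1])), (np.float64(2.7), array([581. , 109.3])), (np.float64(0.5), array([587.5,  24.4]))]
145 [(np.float64(2.8), array([589.8, -62.3])), (np.float64(0.8), array([587.2,  24.3])), (np.float64(4.0), array([580.6, 109.1]))]
130 [(np.float64(2.7), array([590.1, -62.1])), (np.float64(2.6), array([581. , 109.2])), (np.float64(1.2), array([587.4,  24.2]))]
145 [(np.float64(3.2), array([589.9, -62.4])), (np.float64(0.8), array([587.2,  24.3])), (np.float64(3.5), array([580.5, 109.2]))]
t 35.3 [329.4 312.8 226.4] w 14 q [ 0.73  0.19  2.01 -0.    0.94 -0.89] F [ 0.9  0.9 -0.1]
(679, 25.5, 130, 2.66) -> [-333.1 -306.2   96.7] [0.001 0.002 0.009]
```

All the labels are now square within 2.5°. Next, the key.

```bash
python3 -m inch '[[[-40,-40,0,0,0,0,0],[-80,-80,0,0,0,0,0],[-120,-120,0,0,0,0,0],[-160,-150,0,0,0,0,0],[-200,-190,0,0,0,0,0],[-240,-220,0,0,0,0,0],[-280,-250,20,0,0,0,0],[-310,-280,40,0,0,0,0],[-333,-306,70,0,0,0,0],[-333,-306,90,0,0,0,0],[-333,-306,90,0,0,0,0],[-333,-306,90,0,0,0,0]]]'
python3 -c "
from p import *
plan((679,25.5,95,2.66),(679,25.5,85,2.66))
s=shot('scene'); c=cv2.resize(s['frame'][180:305,240:395],(620,500),interpolation=2)[:,:,::-1]; cv2.imwrite('pics/c9.png',c)"
```

```text
t: 36.5
ee_pos: [680.3, 20.6, 136.0]
orientation: [-0.076, 3.14, 0.0]
ft_force: [-0.4, 0.2, 0.4]
width: 0.4
grasp_force: 0.0
t 36.5 [680.3  20.6 136. ] w 0 q [ 0.01  0.62  1.56  0.    0.96 -1.61] F [-0.4  0.2  0.4]
(679, 25.5, 95, 2.66) -> [ 1.1  4.9 41. ] [0.    0.    0.002]
(679, 25.5, 85, 2.66) -> [ 1.1  4.9 51. ] [0.    0.    0.002]
```

View pics/c9.png

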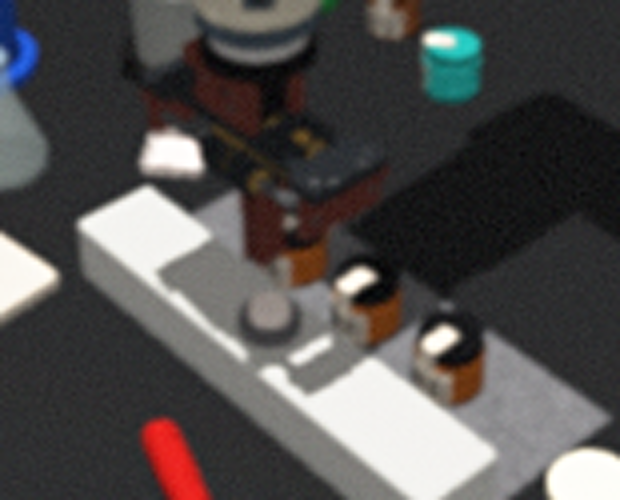

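The closed fingers are above the key, whose top is at crop (270,310). I'll lower in small steps and watch the force.

```bash
python3 -m inch '[[[1,5,20,0,0,0,0],[1,5,35,0,0,0,0],[1,5,41,0,0,0,0],[1,5,43,0,0,0,0],[1,5,43,0,0,0,0]]]'; for i in 1 ; do python3 -m inch '[[[0,0,2,0,0,0,0],[0,0,2,0,0,0,0]]]'; python3 -m inch '[[[0,0,2,0,0,0,0],[0,0,2,0,0,0,0]]]';python3 -m inch '[[[0,0,2,0,0,0,0],[0,0,2,0,0,0,0]]]';done | grep -E 'ee_|ft'
```

```text
t: 37.05
ee_pos: [679.8, 26.7, 94.1]
orientation: [-0.079, 3.138, 0.0]
ft_force: [-1.8, 1.7, 3.2]
width: 0.3
grasp_force: 1.3
ee_pos: [680.2, 26.4, 92.1]
ft_force: [-2.8, 1.6, 3.8]
ee_pos: [680.3, 26.4, 90.3]
ft_force: [-3.2, 1.7, 6.9]
ee_pos: [680.5, 26.4, 90.1]
ft_force: [-7.4, 1.7, 19.9]
```

The key bottomed out: the force jumped to 20 N with no further travel. Now up and away, then a final check.

```bash
python3 -m inch '[[[0,0,0,0,0,0,0],[0,0,-6,0,0,0,0],[0,0,-12,0,0,0,0],[0,0,-40,0,0,0,0],[0,0,-80,0,0,0,0],[0,0,-100,0,0,0,0],[40,40,-120,0,0,0,0],[80,80,-130,0,0,0,0],[120,120,-130,0,0,0,0],[160,160,-130,0,0,0,0],[200,200,-130,0,0,0,0],[240,230,-130,0,0,0,0],[280,260,-130,0,0,0,0],[320,290,-130,0,0,0,0],[320,290,-130,0,0,0,0],[320,290,-130,0,0,0,0]]]' | grep -E 'ee_|ft'
python3 -c "
from y import *
plan()
a=shot('top');s=shot('scene')
c=np.zeros((600,700,3),np.uint8);c[:300,:]=cv2.resize(a['frame'][130:280,150:500],(700,300))[:,:,::-1];c[300:,:]=cv2.resize(s['frame'][140:350,190:500],(700,300))[:,:,::-1];cv2.imwrite('pics/c10.png',c)"
```

```text
ee_pos: [342.6, 301.4, 216.6]
ft_force: [-0.5, -0.3, -0.2]
130 [(np.float64(2.5), array([590.1, -62.1])), (np.float64(1.9), array([587.4,  24.1])), (np.float64(3.9), array([558.2, 115.6]))]
145 [(np.float64(2.8), array([589.9, -62.3])), (np.float64(1.3), array([587.1,  24.2])), (np.float64(5.3), array([557.9, 115.4]))]
130 [(np.float64(2.3), array([590.1, -62. ])), (np.float64(0.8), array([587.5,  24.2])), (np.float64(4.3), array([558.2, 115.5]))]
145 [(np.float64(2.7), array([589.9, -62.2])), (np.float64(0.8), array([587.2,  24.3])), (np.float64(5.1), array([557.8, 115.4]))]
t 39.4 [345.4 300.4 216.8] w 0 q [ 0.69  0.21  2.01 -0.    0.92 -0.93] F [ 0.5 -0.   0. ]
```

View pics/c10.png

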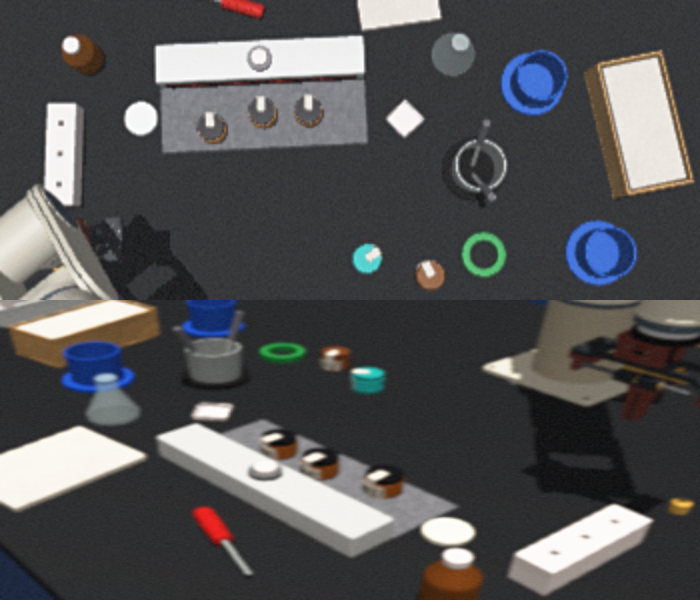

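Jar1 was knocked aside to about (558,115). I'll put it back and press the key again.

```bash
python3 -c "
from p import *
plan((558,115.5,105,4))"
```

```text
t 39.5 [346.5 299.8 216.8] w 0 q [ 0.69  0.21  2.01 -0.    0.92 -0.93] F [ 0.1 -0.6 -0.5]
(558, 115.5, 105, 4) -> [-201.9 -194.5  112.4] [ 0.     0.003 -0.021]
```

```bash
python3 -m inch '[[[-40,-40,0,0,0,0,80],[-80,-80,0,0,0,-0.02,80],[-120,-120,10,0,0,-0.02,80],[-160,-160,40,0,0,-0.02,80],[-202,-194,80,0,0,-0.02,80],[-202,-194,110,0,0,-0.02,80],[-202,-194,110,0,0,-0.02,80],[-202,-194,110,0,0,-0.02,80],[-202,-194,110,0,0,-0.02,80],[-202,-194,110,0,0,-0.02,80],[-202,-194,110,0,0,-0.02,80]]]' | grep -E 'ee|wid'
python3 -c "
from p import *
plan((558,115.5,29,4))"
```

```text
ee_pos: [557.4, 116.9, 108.6]
width: 70.0
t 40.5 [557.4 116.9 108.6] w 70 q [ 0.19  0.53  1.84 -0.    0.77 -1.45] F [-0.1 -0.1 -0.1]
(558, 115.5, 29, 4) -> [-0.1 -1.5 79.6] [0.    0.004 0.001]
```

```bash
python3 -m inch '[[[0,-1.5,30,0,0,0,80],[0,-1.5,60,0,0,0,80],[0,-1.5,74,0,0,0,80],[0,-1.5,79,0,0,0,80],[0,-1.5,79,0,0,0,80],[0,-1.5,79,0,0,0,0],[0,-1.5,79,0,0,0,0],[0,-1.5,79,0,0,0,0],[0,-1.5,79,0,0,0,0],[0,-1.5,70,0,0,0,0],[-12,-4,70,0,0,0.02,0],[-24,-8,70,0,0,0.02,0],[-24,-8,70,0,0,0.02,0],[-24,-8,70,0,0,0.02,0]]]'| grep -E 'ee|wid'
python3 -c "
from p import *
plan((583,109,29.4,3))"
```

```text
ee_pos: [582.1, 109.8, 36.9]
width: 51.7
t 42.0 [582.1 109.8  36.9] w 52 q [ 0.17  0.67  1.8  -0.    0.67 -1.45] F [-0.3  0.9 -2.2]
(583, 109, 29.4, 3) -> [-0.8 -0.8  7.5] [ 0.     0.002 -0.003]
```

```bash
python3 -m inch '[[[-1,-1,4,0,0,0,0],[-1,-1,7,0,0,0,0],[-1,-1,7.5,0,0,0,0],[-1,-1,7.5,0,0,0,0],[-1,-1,7.5,0,0,0,75],[-1,-1,7.5,0,0,0,75],[-1,-1,7.5,0,0,0,75],[-1,-1,7.5,0,0,0,75],[0,0,0,0,0,0,75],[0,0,-30,0,0,0,75],[0,0,-70,0,0,0,75],[0,0,-100,0,0,0,75]]]'
python3 -m inch '[[[40,20,-20,0,0,0,75],[80,60,-60,0,0,0,0],[120,100,-90,0,0,0,0],[160,140,-90,0,0,0,0],[200,180,-90,0,0,0,0],[240,215,-90,0,0,0,0],[240,215,-90,0,0,0,0]]]' | grep ee
python3 -c "
from y import *
plan((680,25.5,130,2.66))"
```

```text
t: 43.15
ee_pos: [581.9, 110.2, 139.6]
orientation: [-0.078, 3.137, 0.0]
ft_force: [0.6, -0.0, -0.9]
width: 65.9
grasp_force: 0.0
ee_pos: [329.2, 313.9, 227.7]
130 [(np.float64(2.5), array([590.1, -62. ])), (np.float64(5.0), array([583.4, 110.1])), (np.float64(0.4), array([587.5,  24.4]))]
145 [(np.float64(2.9), array([589.9, -62.3])), (np.float64(5.3), array([583.2, 110.1])), (np.float64(0.6), array([587.3,  24.3]))]
130 [(np.float64(2.9), array([590.1, -62.1])), (np.float64(4.7), array([583.4, 110.2])), (np.float64(2.0), array([587.4,  24.1]))]
145 [(np.float64(3.2), array([589.9, -62.4])), (np.float64(5.0), array([583.3, 110.2])), (np.float64(1.5), array([587.1,  24.1]))]
t 44.0 [327.3 315.2 227.5] w 13 q [ 0.74  0.19  2.01 -0.    0.94 -0.88] F [1.2 0.3 0.6]
(680, 25.5, 130, 2.66) -> [-335.9 -308.8   97.9] [0.001 0.002 0.009]
```

Jar1 is back, with its label within about 2.5° of square. Pressing the key again.

```bash
python3 -m inch '[[[-40,-40,0,0,0,0,0],[-80,-80,0,0,0,0,0],[-120,-120,0,0,0,0,0],[-160,-150,0,0,0,0,0],[-200,-190,0,0,0,0,0],[-240,-220,0,0,0,0,0],[-280,-250,20,0,0,0,0],[-310,-275,40,0,0,0,0],[-335,-303,70,0,0,0,0],[-335,-303,90,0,0,0,0],[-335,-303,90,0,0,0,0],[-335,-303,90,0,0,0,0]]]'|grep -E 'ee|wid'
python3 -c "
from p import *
plan((680,26,94,2.66))"
```

```text
ee_pos: [680.2, 26.1, 137.1]
width: 0.4
t 45.1 [680.2  26.1 137.1] w 0 q [ 0.02  0.62  1.56  0.    0.96 -1.6 ] F [-0.3  0.3 -0. ]
(680, 26, 94, 2.66) -> [ 0.2 -0.1 43.1] [0.    0.    0.002]
```

```bash
(python3 -m inch '[[[0,0,20,0,0,0,0],[0,0,35,0,0,0,0],[0,0,41,0,0,0,0],[0,0,44,0,0,0,0],[0,0,44,0,0,0,0]]]'; python3 -m inch '[[[0,0,2,0,0,0,0],[0,0,2,0,0,0,0]]]'; python3 -m inch '[[[0,0,2,0,0,0,0],[0,0,2,0,0,0,0]]]';python3 -m inch '[[[0,0,1.5,0,0,0,0],[0,0,1.5,0,0,0,0]]]') | grep -E 'ee_|ft'
```

```text
ee_pos: [680.7, 27.4, 94.0]
ft_force: [-2.2, 1.3, 2.4]
ee_pos: [681.3, 27.1, 92.1]
ft_force: [-1.8, 2.3, 4.0]
ee_pos: [681.4, 27.1, 90.4]
ft_force: [-3.3, 2.1, 7.6]
ee_pos: [681.5, 27.1, 90.2]
ft_force: [-5.9, 2.7, 17.5]
```

```bash
python3 -m inch '[[[0,0,0,0,0,0,0],[0,0,-6,0,0,0,0],[0,0,-12,0,0,0,0],[0,0,-40,0,0,0,0],[0,0,-80,0,0,0,0],[0,0,-100,0,0,0,0],[40,40,-120,0,0,0,0],[80,80,-130,0,0,0,0],[120,120,-130,0,0,0,0],[160,160,-130,0,0,0,0],[200,200,-130,0,0,0,0],[240,230,-130,0,0,0,0],[280,260,-130,0,0,0,0],[320,290,-130,0,0,0,0],[320,290,-130,0,0,0,0],[320,290,-130,0,0,0,0]]]' | grep -E 'ee_|ft'
python3 -c "
from y import *
a=shot('top');s=shot('scene')
c=np.zeros((600,700,3),np.uint8);c[:300,:]=cv2.resize(a['frame'][130:280,150:500],(700,300))[:,:,::-1];c[300:,:]=cv2.resize(s['frame'][140:350,190:500],(700,300))[:,:,::-1];cv2.imwrite('pics/c11.png',c)"
```

```text
ee_pos: [343.7, 302.0, 217.2]
ft_force: [0.7, -0.1, -0.2]
130 [(np.float64(2.5), array([590. , -62.1])), (np.float64(4.8), array([583.3, 110.2])), (np.float64(1.1), array([587.4,  24.2]))]
145 [(np.float64(2.7), array([589.8, -62.3])), (np.float64(5.2), array([583.2, 110.1])), (np.float64(0.9), array([587.2,  24.3]))]
130 [(np.float64(2.5), array([589.9, -62. ])), (np.float64(5.0), array([583.4, 110.2])), (np.float64(0.3), array([587.5,  24.4]))]
145 [(np.float64(3.0), array([589.7, -62.3])), (np.float64(5.1), array([583.2, 110.1])), (np.float64(0.7), array([587.2,  24.4]))]
```

View pics/c11.png

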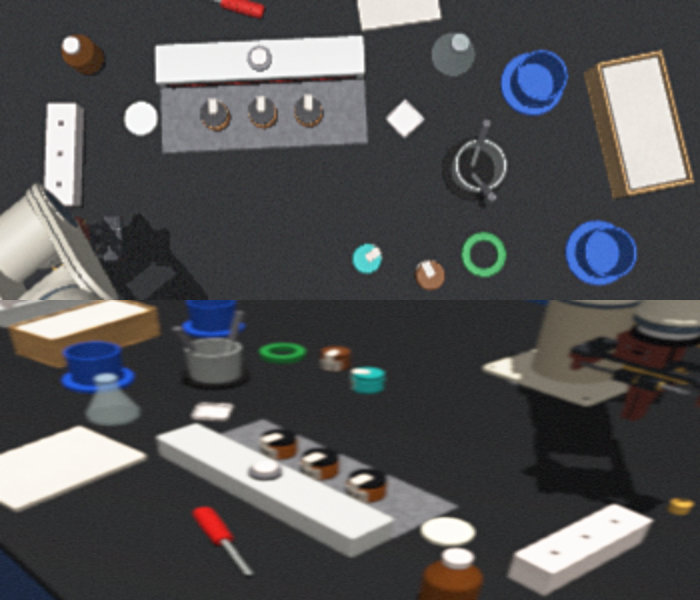

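The picture shows three jars in line and square at crop (215,112), (262,110) and (308,108). Both spatulas are in the steel beaker, and the block is empty.

```bash
python3 -c "
from workcell import ctrl
print(ctrl.close_job())"
```

```text
the job is handed in; nothing more can be done
None
```

The job is handed in: both spatulas stand in the steel beaker, and the three jars are lined up on the mat with labels within about 2.5° of square; jar1 was knocked out of line around the first key press, so I put it back and pressed the key fully again.

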